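Fish the padlock out of the charging-shelf gap

TASK

A padlock has dropped into the narrow gap between the charger bin and the slotted wooden box. Take the bent rod from its fork rest, hook the padlock by its shackle, lift it clear of the gap and set it down gently in the steel key tray without touching it with the gripper; then hang the rod back upright on its rest and let go.

Things in the scene. Friction and masses are not known exactly. Their poses are not given: they have to be found in the camera images.
- padlock: Larger padlock, brass block 20x38x34 mm (x,y,z), steel shackle on top, 130 g. Origin: centre of underside. Shackle in y-z plane, bar 6 thick, opening 26 wide, 34 to 70 above origin, rounded above 57: pass it along x. Stands in a 50 wide gap along its x (free 55 either side of origin); gap walls rise 84 above origin, end lips 34. x away from robot within 20 deg. Not the small padlock.
- rod: Bent rod, 100 g, hung upright. Sizes in mm. Origin: shaft axis, underside of the 50 wide, 5 thick flange; z up. Square dark wood handle 20x20 (sides along x, y) from 5 to 67 above origin. Steel shaft 5 thick goes down to a square bend; foot 5 thick, centre line 110 below origin, runs 34 along +x, then turns up, tip top 97.5 below origin. Not the straight rod lying on the table.
- rest: Fixed fork rest of the rod. Sizes in mm. Origin on the table straight below the seat. Two steel prongs along x, 24 apart (50 over all), tops 150 above origin, end at x=33, slot open to +x; post at x=-37 to -53. Shaft hangs in the slot, foot along +x (within 6 deg), flange on the prongs: rod origin 150 above this. Rod lifts straight up and out. x away from robot within 20 deg.
- tray: Fixed empty steel key tray, 160x130 mm (x,y) outside, 18 high, walls and floor 3. Origin: centre of underside. x points away from robot within 20 deg. Tray and rest stand either side of the gap, left or right varies. Not the dark wooden dish.
Mind the look-alikes: they are no part of the job. Of the things that look like the tray, the smaller one is meant. Leave any pink or turquoise look-alike of the rest alone.

How it is judged:
By the outcome, as a careful person would: the job done as asked, in the order asked, and still so for the second after the job is handed in, with the robot touching nothing.
It also fails if it takes over 64 s, if anything falls off the work surface, if the arm or the gripper's body presses on something with over 40 N, if the wrist force passes 120 N, or if a joint passes its speed limit or range.

ROBOT

A 6-joint arm with a two-finger parallel gripper is mounted at the origin on the work surface. World frame = base frame: x ahead of the robot, y to its left, z up, the work surface at z = 0. Lengths are in mm, angles in degrees, forces in N, time in s.
With the tool pointing down it reaches from about 300 to 850 mm from the base axis. Payload 4.2 kg.
Tool frame: the origin (TCP) lies midway between the tips of the shut fingers; the grasp point (between the pads) lies 19 mm behind it (env.tcp_to_grasp is the distance from the TCP to the grasp point, in mm); z points along the fingers, x is the direction in which the jaws open and shut, and the axes are right-handed (so a half turn about z gives the same grasp; the last joint's range is limited). The gripper opens to 91 mm and grips with 3 to 60 N. Pads are 32 mm wide; open, the fingers measure 118 mm over their backs; the gripper's body (76 mm by 178 mm) begins 60 mm behind the grasp point.
Start: joints at [70.245, 18.312, 89.639, -0, 72.044, -1.146], TCP at [183.496, 544.952, 213.976] pointing down, gripper open.
Joint ranges: [-177.97, 177.97], [-48.28, 115.42], [12.27, 149.76], [-77.06, 257.06], [2.81, 150.46], [-146.56, 146.56]. Speed limits (degrees/s): [147.25, 147.25, 180, 180, 180, 180].

INTERFACE

Orientations are given as [roll, pitch, yaw] about the fixed x, y, z axes, in that order (R = Rz(yaw) Ry(pitch) Rx(roll)).
In Python, from workcell import env gives the robot as it stands.
- The arm moves only by the tool drive_tool, never from a script. Its argument "motion" is a list of rows, each a list of 2 entries, a list of its own where there are three numbers: the shift along the world's x, y, z in m, then the turn, a rotation vector about the world's x, y, z in rad. In form: [[[dx, dy, dz], [wx, wy, wz]], ...]. A call has exactly 10 rows; each row shifts and turns the commanded pose from where the row before left it; what a row does not reach is not made up. A row lasts 1/12 s, in which the tool goes at most 41.7 mm and 7.16 degrees, less where a joint would pass 70% of its speed; a pose out of reach is approached as far as the arm can. A call is refused whole if a number of a shift passes 0.0417 or a number of a turn 0.125, either way. A call with a gripper value outside its range is refused whole. "claw" is the opening, from 0 (shut) to 1 (fully open), set as the call begins (left out, the last holds). The fingers move at their own pace and stop on an object; "force" is the grip in N (left out, the last holds). Time passes only in rows, so rows that do not move let the fingers close, or fill a call up. It gives the time, the measured TCP pose, the force and the opening at its end, in the units of the state.
- env.state(): the state, without advancing time (a new reading comes with each control period).
- env.grab_frame(name): name is "scene" or "side" or "wrist"; returns the picture (400x640x3 uint8, red, green, blue); there is no depth.
- env.camera_params(name): a dict with "fov_y" (degrees; the focal length in pixels is half the picture's height over the tangent of half this angle, whatever the lens; pixels are square), "cx", "cy" (the principal point, pixels), "pose" (4x4, takes a point from camera to world coordinates). Camera axes: x right, y down, z forward; pixel columns grow to the right and rows downward; lengths in mm; the calibration is good to about 2 mm. A picture is of the moment at which its call begins: read the wrist's pose just before it. camera_params takes no time and is no camera call; for the wrist camera it gives the pose at the moment of the call.
- env.job_done(): hands the job in, once; it reports no verdict.
The state is a dict: "time_s": time; "qpos": joint angles; "qvel": joint speeds; "effort": joint torques, N m; "ee_pos": TCP position; "ee_rot": TCP orientation; "force": force on the tool from outside, world axes, zero at the start; "torque": the same for the moment, N m; "gripper_width": finger opening in mm.
Only numpy, scipy, OpenCV 4.12 (cv2) and the standard library are available. Lean on these libraries where they do the work, as an engineer would, in place of code of your own. Each camera call takes 0.05 s, during which the arm holds its last target.

## Working session

There is one attempt and no reset: what is moved stays moved. The work goes in short steps, Python scripts to look and compute and a tool call to move; the robot and the scene stay as the last step left them, time stands still between calls to the robot, and variables do not carry over. Pictures are saved under pics/ and viewed, and the job is handed in when it is done.

Besides the shell and the picture viewer there is one more tool, called after ">>>" as name(argument=value, ...), one argument or row to a line, values as JSON. drive_tool: Moves the arm, as the interface text tells. Its arguments: {"type":"object","properties":{"motion":{"type":"array","items":{"type":"array"}},"claw":{"type":"number"},"force":{"type":"number"}},"required":["motion"]}

```bash
mkdir -p pics; ls; cat > h.py <<'E'
import numpy as np, cv2
from workcell import env
def snap(n,f):
    p=env.camera_params(n); im=env.grab_frame(n)
    cv2.imwrite(f'pics/{f}.png',cv2.cvtColor(im,cv2.COLOR_RGB2BGR)); np.save(f'pics/{f}.npy',p['pose']); 
    import json; json.dump({k:(v if not hasattr(v,'tolist') else v.tolist()) for k,v in p.items()},open(f'pics/{f}.json','w'))
    return im,p
def ld(f):
    import json; p=json.load(open(f'pics/{f}.json')); return p
def ray(f,u,v):
    p=ld(f); T=np.array(p['pose']); fl=200/np.tan(np.radians(p['fov_y']/2))
    d=T[:3,:3]@np.array([(u-p['cx'])/fl,(v-p['cy'])/fl,1]); return T[:3,3],d
def onz(f,u,v,z):
    o,d=ray(f,u,v); return (o+d*(z-o[2])/d[2]).round(1)
def proj(f,P):
    p=ld(f); T=np.array(p['pose']); fl=200/np.tan(np.radians(p['fov_y']/2))
    c=T[:3,:3].T@(np.array(P,float)-T[:3,3]); return (c[:2]/c[2]*fl+[p['cx'],p['cy']]).round(1)
def tri(*obs):
    A=np.zeros((3,3));b=np.zeros(3)
    for f,u,v in obs:
        o,d=ray(f,u,v); d=d/np.linalg.norm(d); M=np.eye(3)-np.outer(d,d); A+=M;b+=M@o
    return np.linalg.solve(A,b).round(1)
def crop(f,x0,y0,x1,y1,s,out):
    im=cv2.imread(f'pics/{f}.png')[y0:y1,x0:x1]; cv2.imwrite(f'pics/{out}.png',cv2.resize(im,None,fx=s,fy=s,interpolation=cv2.INTER_CUBIC))
E
python3 - <<'E'
from h import *
for n in ['scene','side','wrist']:
    im,p=snap(n,n+'0'); print(n,p)
print(env.state())
E
```

```text
pics
scene {'fov_y': 53.844651200928375, 'cx': 316.93186520298593, 'cy': 194.79845453667974, 'pose': array([[-1.27454283e-01,  6.83457261e-01, -7.18777836e-01,
         1.51109429e+03],
       [ 9.91807698e-01,  9.40607868e-02, -8.64295027e-02,
         4.33419776e+01],
       [ 8.53793757e-03, -7.23905201e-01, -6.89846623e-01,
         1.07795931e+03],
       [ 0.00000000e+00,  0.00000000e+00,  0.00000000e+00,
         1.00000000e+00]])}
side {'fov_y': 50.008081415984456, 'cx': 320.1638105107399, 'cy': 205.47619466471897, 'pose': array([[ 8.26535684e-01, -2.73723799e-01,  4.91847582e-01,
        -1.28542179e+02],
       [-5.62654601e-01, -4.26731940e-01,  7.08039300e-01,
        -1.00736012e+03],
       [ 1.60798654e-02, -8.61960053e-01, -5.06721131e-01,
         7.95673242e+02],
       [ 0.00000000e+00,  0.00000000e+00,  0.00000000e+00,
         1.00000000e+00]])}
wrist {'fov_y': 68.9285797905991, 'cx': 318.4096324697893, 'cy': 198.89815445567527, 'pose': array([[ 3.19778028e-01,  9.12279634e-01,  2.55906002e-01,
         1.11911025e+02],
       [ 9.47490964e-01, -3.07408935e-01, -
[... 168 characters left out ...]
  0.00000000e+00,
         1.00000000e+00]])}
{'time_s': 0.15, 'qpos': array([ 7.02452052e+01,  1.83427173e+01,  8.96896896e+01,  1.14491981e-03,
        7.20425914e+01, -1.14637225e+00]), 'qvel': array([-0.04313238, -0.1825629 , -0.23094714,  0.00863985, -0.07963442,
       -0.06536512]), 'effort': array([ 6.83805047e-04, -4.12776268e+01, -2.32151467e+01,  7.27780676e-02,
        4.34087275e-02, -9.06446144e-05]), 'ee_pos': array([183.35496355, 544.59453103, 213.32299256]), 'ee_rot': array([-1.79997411e+02,  7.49614733e-02,  7.13912255e+01]), 'force': array([-0.42476302, -1.18821541,  0.89326682]), 'torque': array([ 0.01719168, -0.0321986 , -0.04129103]), 'gripper_width': 91.65540141322974}
```

View pics/scene0.png

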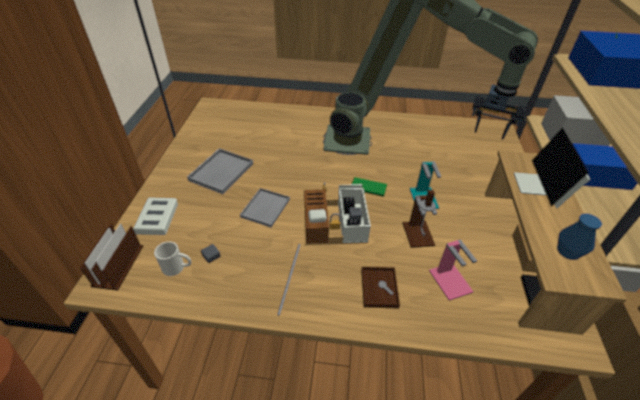

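View pics/side0.png

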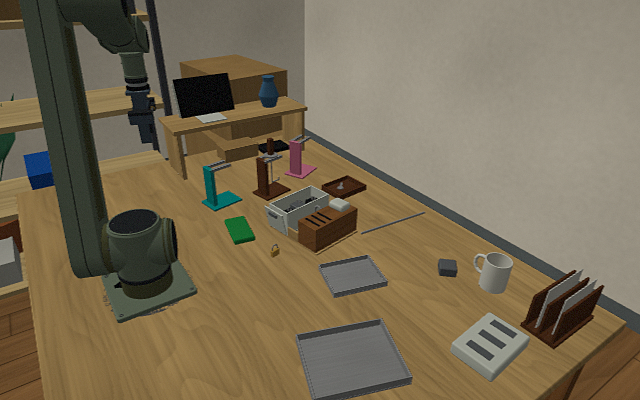

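View pics/wrist0.png

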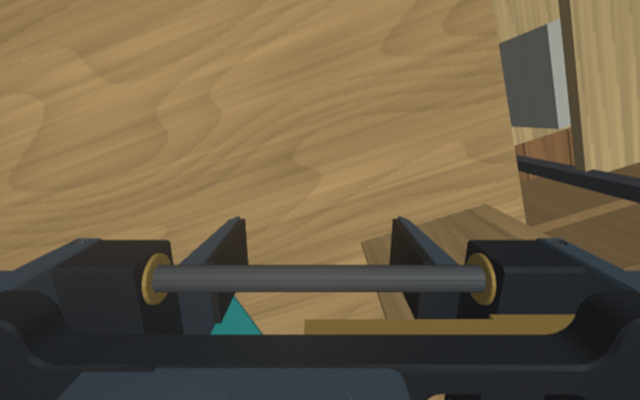

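```bash
python3 - <<'E'
from h import *
crop('scene0',290,150,480,300,4,'s1')
crop('side0',190,120,380,260,4,'s2')
crop('scene0',170,130,310,240,5,'s3')
crop('side0',290,240,420,400,4,'s4')
E
```

```text
(no output)
```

View pics/s1.png

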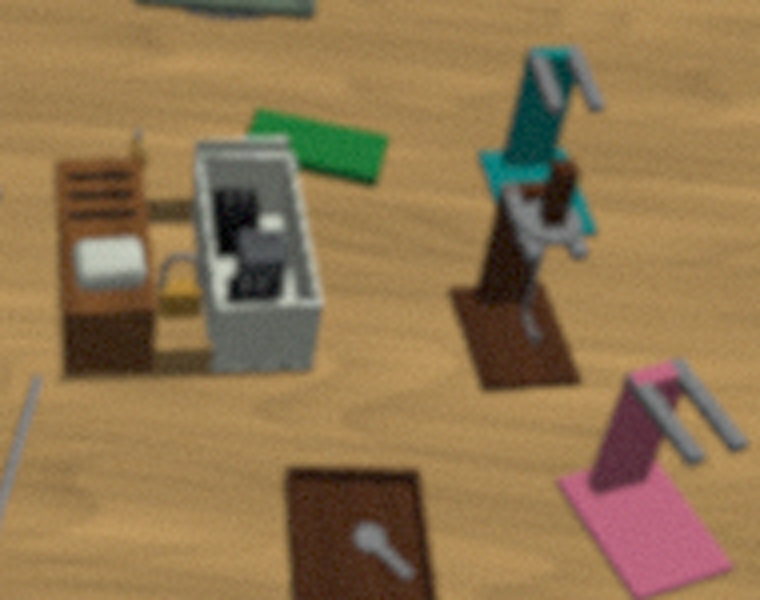

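View pics/s2.png

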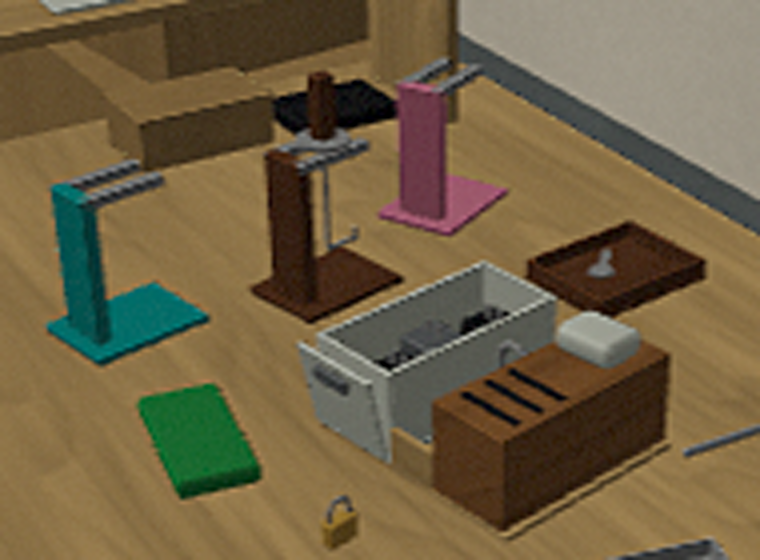

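View pics/s3.png

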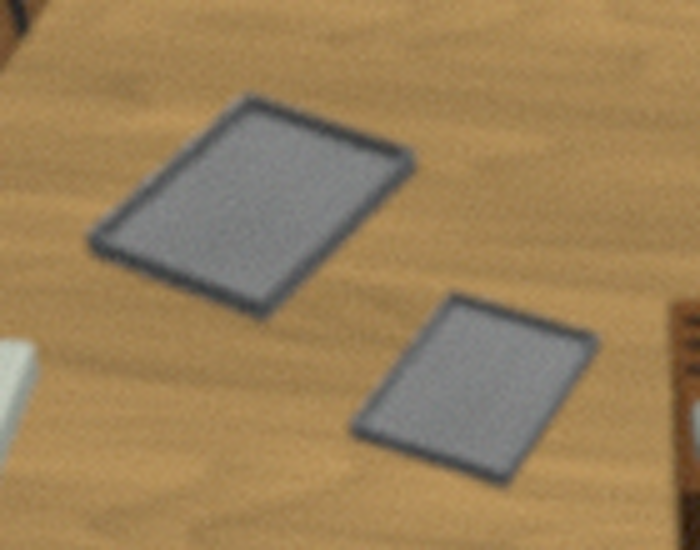

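View pics/s4.png

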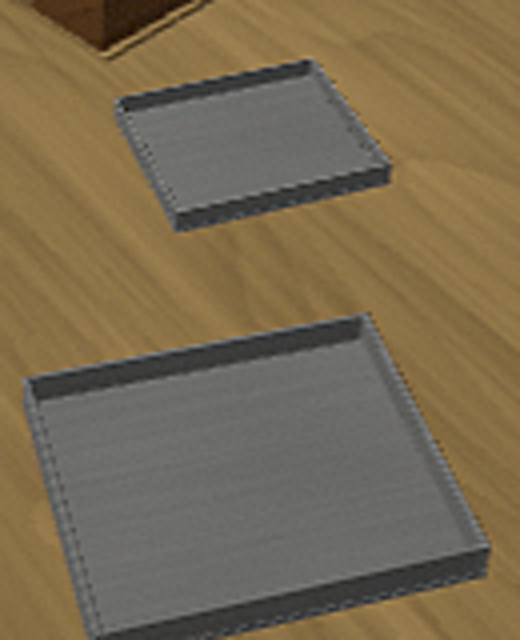

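```bash
python3 - <<'E'
from h import *
for u,v in [(450,295),(598,342),(505,483),(353,430)]: print('traySc',onz('scene0',u/5+170,v/5+130,18))
for u,v in [(118,101),(315,62),(390,168),(178,213)]: print('traySd',onz('side0',u/4+290,v/4+240,18))
S=lambda u,v:('scene0',u/4+290,v/4+150)
D=lambda u,v:('side0',u/4+190,v/4+120)
print('top',tri(S(563,165),D(320,76)))
print('tip',tri(S(537,338),D(355,232)))
print('bend',tri(S(525,308),D(330,247)))
print('prongL end',tri(S(580,250),D(362,147)))
print('shackle top',tri(S(180,258),D(512,345)), onz(*S(180,258),80))
# rest base corners
for a in [(450,290),(548,288),(578,382),(485,388)]: print('baseSc',onz(*S(*a),4))
for a in [(252,290),(313,320),(402,280),(340,250)]: print('baseSd',onz(*D(*a),4))
# gap walls
for a in [(150,165),(155,308),(197,155),(212,303)]: print('wallSc z90',onz(*S(*a),90))
for a in [(433,403),(505,440),(668,352),(590,320),(316,340),(393,372),(556,297),(487,265)]: print('wallSd z90',onz(*D(*a),90))
E
```

```text
traySc [ 404.4 -316.8   18. ]
traySc [ 441.1 -191.4   18. ]
traySc [ 593.4 -231.8   18. ]
traySc [ 557.3 -353.7   18. ]
traySd [ 432.7 -201.7   18. ]
traySd [ 582.5 -243.7   18. ]
traySd [ 548.4 -365.    18. ]
traySd [ 399.4 -321.7   18. ]
top [548.5 294.6 215.9]
tip [583.3 304.4  45.1]
bend [549.6 295.5  43.2]
prongL end [585.9 310.  142.8]
shackle top [559.1  -6.1  78.2] [561.6  -6.5  80. ]
baseSc [496.  240.5   4. ]
baseSc [481.2 330.6   4. ]
baseSc [590.8 348.5   4. ]
baseSc [608.5 267.5   4. ]
baseSd [478.8 318.3   4. ]
baseSd [500.3 236.    4. ]
baseSd [609.7 258.7   4. ]
baseSd [589.9 346.    4. ]
wallSc z90 [457.7 -44.4  90. ]
wallSc z90 [631.4 -21.3  90. ]
wallSc z90 [438.3  -2.8  90. ]
wallSc z90 [619.4  25.6  90. ]
wallSd z90 [448.1 -61.3  90. ]
wallSd z90 [ 466.1 -133.4   90. ]
wallSd z90 [647.4 -98.8  90. ]
wallSd z90 [625.2 -22.8  90. ]
wallSd z90 [418.5  70.8  90. ]
wallSd z90 [445.6  -5.7  90. ]
wallSd z90 [624.1  24.7  90. ]
wallSd z90 [606.5 104.8  90. ]
```

>>> drive_tool(
  motion=[
    [[0.031,-0.0215,0.005],[0,0,-0.0868]],
    [[0.031,-0.0215,0.005],[0,0,-0.0868]],
    [[0.031,-0.0215,0.005],[0,0,-0.0868]],
    [[0.031,-0.0215,0.005],[0,0,-0.0868]],
    [[0.031,-0.0215,0.005],[0,0,-0.0868]],
    [[0.031,-0.0215,0.005],[0,0,-0.0868]],
    [[0.031,-0.0215,0.005],[0,0,-0.0868]],
    [[0.031,-0.0215,0.005],[0,0,-0.0868]],
    [[0.031,-0.0215,0.005],[0,0,-0.0868]],
    [[0.031,-0.0215,0.005],[0,0,-0.0868]],
  ],
  claw=1,
)

```text
time_s: 0.98
ee_pos: [494.7, 328.5, 264.0]
ee_rot: [-180.0, 0.0, 21.4]
force: [0.7, 1.0, 0.9]
gripper_width: 91.1
```

>>> drive_tool(
  motion=[
    [[0.025,-0.016,0],[0,0,-0.07]],
    [[0.02,-0.012,0],[0,0,-0.06]],
    [[0.01,-0.007,0],[0,0,-0.028]],
    [[0,0,0],[0,0,0]],
    [[0,0,0],[0,0,0]],
    [[0,0,0],[0,0,0]],
    [[0,0,0],[0,0,0]],
    [[0,0,0],[0,0,0]],
    [[0,0,0],[0,0,0]],
    [[0,0,0],[0,0,0]],
  ],
)

```text
time_s: 1.82
ee_pos: [548.0, 295.5, 264.2]
ee_rot: [-180.0, -0.0, 12.7]
force: [0.4, 0.5, -0.1]
gripper_width: 91.3
```

```bash
python3 - <<'E'
from h import *
snap('wrist','w1'); s=env.state(); print(s['time_s'],s['ee_pos'],s['ee_rot'],s['force'])
E
```

```text
1.8667 [548.09605354 295.35556158 264.14598369] [-1.79995478e+02 -1.48478073e-02  1.26558293e+01] [-0.2685622  -0.02734525 -0.21202627]
```

View pics/w1.png

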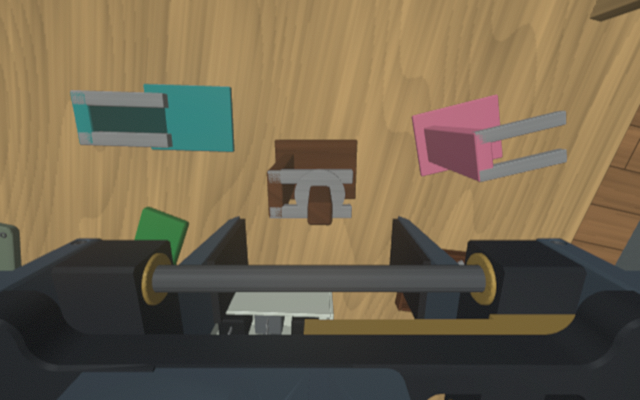

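```bash
python3 - <<'E'
from h import *
crop('w1',240,120,400,260,5,'w1c')
for u,v in [(320,205),(309,217),(331,217),(309,192),(331,192)]: print(onz('w1',u,v,217))
for u,v in [(270,170),(352,170),(270,214),(352,212)]: print(onz('w1',u,v,150))
E
```

```text
[547.9 306.3 217. ]
[541.6 294.7 217. ]
[558.6 298.5 217. ]
[537.3 314.7 217. ]
[553.9 318.5 217. ]
[496.4 311.1 150. ]
[575.7 328.9 150. ]
[504.4 265.8 150. ]
[586.6 286.4 150. ]
```

View pics/w1c.png

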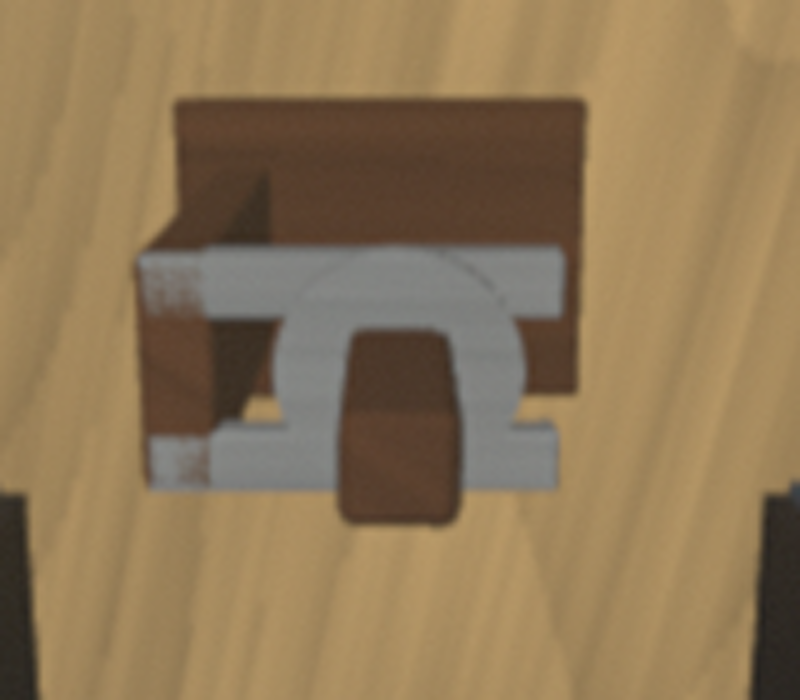

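```bash
python3 - <<'E'
from h import *
C=lambda u,v,z:onz('w1',u/5+240,v/5+120,z)
print('top',C(401,465,217),[C(*a,217) for a in[(343,410),(458,410),(340,520),(460,520)]])
print('prong ends',C(564,247,150),C(562,316,150),C(555,425,150),C(556,490,150))
print('prong roots',C(212,247,150),C(212,317,150),C(214,425,150),C(214,490,150))
print('flange lr',C(273,370,155),C(526,370,155))
E
```

```text
top [549.5 299.9 217. ] [array([538.6, 306.8, 217. ]), array([556.2, 310.7, 217. ]), array([542. , 288.7, 217. ]), array([560.8, 292.9, 217. ])]
prong ends [576.3 329.6 150. ] [579.4 316.  150. ] [583.8 293.5 150. ] [587.5 279.9 150. ]
prong roots [508.3 314.4 150. ] [510.9 300.4 150. ] [515.5 278.2 150. ] [518.2 264.3 150. ]
flange lr [525.2 293.7 155. ] [574.4 304.7 155. ]
```

>>> drive_tool(
  motion=[
    [[0.001,0.002,-0.01],[0,0,0]],
    [[0,0,-0.02],[0,0,0]],
    [[0,0,-0.02],[0,0,0]],
    [[0,0,-0.02],[0,0,0]],
    [[0,0,-0.014],[0,0,0]],
    [[0,0,-0.007],[0,0,0]],
    [[0,0,-0.003],[0,0,0]],
    [[0,0,0],[0,0,0]],
    [[0,0,0],[0,0,0]],
    [[0,0,0],[0,0,0]],
  ],
)

```text
time_s: 2.7
ee_pos: [550.1, 297.3, 171.1]
ee_rot: [-180.0, -0.1, 12.6]
force: [0.2, -0.1, -0.7]
gripper_width: 91.1
```

>>> drive_tool(
  motion=[
    [[0,0,0],[0,0,0]],
    [[0,0,0],[0,0,0]],
    [[0,0,0],[0,0,0]],
    [[0,0,0],[0,0,0]],
    [[0,0,0],[0,0,0]],
    [[0,0,0],[0,0,0]],
    [[0,0,0],[0,0,0]],
    [[0,0,0],[0,0,0]],
    [[0,0,0],[0,0,0]],
    [[0,0,0],[0,0,0]],
  ],
  claw=0,
  force=40,
)

```text
time_s: 3.53
ee_pos: [549.5, 296.9, 169.9]
ee_rot: [180.0, -0.0, 12.6]
force: [0.1, -0.1, 0.1]
gripper_width: 27.6
```

```bash
python3 - <<'E'
from h import *
s=env.state(); print(s['time_s'],s['ee_pos'],s['ee_rot'],s['force'],s['torque'],s['gripper_width'])
E
```

```text
3.5333 [549.51961639 296.94172405 169.93684379] [ 1.79997564e+02 -3.13252311e-03  1.26041670e+01] [ 0.06827012 -0.12042195  0.14690534] [-0.06363954  0.03594181 -0.0246799 ] 27.60003708337508
```

Not closed fully yet; wait a bit more.

>>> drive_tool(
  motion=[
    [[0,0,0],[0,0,0]],
    [[0,0,0],[0,0,0]],
    [[0,0,0],[0,0,0]],
    [[0,0,0],[0,0,0]],
    [[0,0,0],[0,0,0]],
    [[0,0,0.003],[0,0,0]],
    [[0,0,0.005],[0,0,0]],
    [[0,0,0.006],[0,0,0]],
    [[0,0,0.006],[0,0,0]],
    [[0,0,0],[0,0,0]],
  ],
)

```text
time_s: 4.37
ee_pos: [550.4, 297.4, 192.0]
ee_rot: [-179.9, -0.2, 12.6]
force: [0.8, -0.3, -1.3]
gripper_width: 19.6
```

```bash
python3 - <<'E'
from h import *
s=env.state(); print(s['time_s'],s['ee_pos'],s['ee_rot'],s['force'],s['torque'],s['gripper_width'])
snap('side','d2'); crop('d2',190,80,380,260,4,'d2c')
snap('scene','c2'); crop('c2',290,130,480,280,4,'c2c')
E
```

```text
4.3667 [550.40680724 297.42721959 191.97931298] [-179.94716662   -0.20001081   12.60313241] [ 0.77339651 -0.34413563 -1.33359244] [-0.11722379 -0.03580741 -0.01461744] 19.64622914626793
```

View pics/d2c.png

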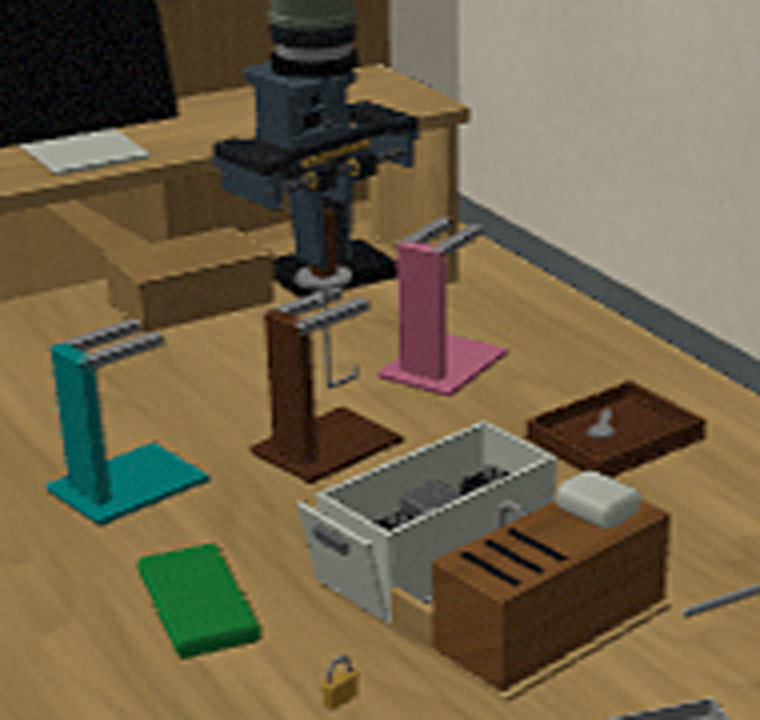

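View pics/c2c.png

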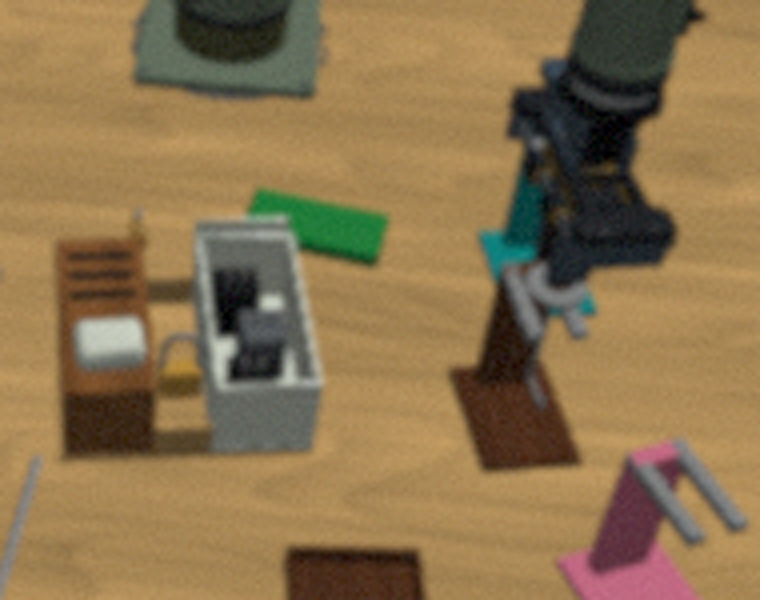

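>>> drive_tool(
  motion=[
    [[0,0,0.02],[0,0,0]],
    [[0,0,0.03],[0,0,0]],
    [[0,0,0.03],[0,0,0]],
    [[0,0,0.03],[0,0,0]],
    [[-0.002,-0.015,0],[0,0,-0.004]],
    [[-0.003,-0.025,0],[0,0,-0.006]],
    [[-0.003,-0.035,0],[0,0,-0.006]],
    [[-0.003,-0.035,0],[0,0,-0.006]],
    [[-0.003,-0.035,0],[0,0,-0.006]],
    [[-0.003,-0.035,0],[0,0,-0.006]],
  ],
)

```text
time_s: 5.3
ee_pos: [531.5, 115.1, 299.1]
ee_rot: [180.0, 0.1, 10.7]
force: [0.1, 0.2, -0.5]
gripper_width: 19.9
```

>>> drive_tool(
  motion=[
    [[-0.003,-0.035,0],[0,0,-0.006]],
    [[-0.003,-0.035,0],[0,0,-0.006]],
    [[-0.003,-0.025,0],[0,0,-0.006]],
    [[-0.002,-0.02,0],[0,0,-0.002]],
    [[-0.002,-0.015,0],[0,0,0]],
    [[0,0,0],[0,0,0]],
    [[0,0,0],[0,0,0]],
    [[0,0,0],[0,0,0]],
    [[0,0,0],[0,0,0]],
    [[0,0,0],[0,0,0]],
  ],
)

```text
time_s: 6.13
ee_pos: [519.5, -12.2, 299.8]
ee_rot: [-180.0, 0.0, 9.6]
force: [0.1, 0.1, -0.9]
gripper_width: 19.9
```

```bash
python3 - <<'E'
from h import *
snap('wrist','w3')
s=env.state(); print(s['time_s'],s['ee_pos'],s['ee_rot'],s['force'],s['torque'],s['gripper_width'])
snap('side','d3'); crop('d3',200,80,390,240,4,'d3c')
snap('scene','c3'); crop('c3',270,90,430,240,4,'c3c')
E
```

```text
6.1833 [519.54990511 -12.22714448 299.842232  ] [-1.79987478e+02  2.69247546e-03  9.58616395e+00] [ 0.44778711  0.78242497 -0.35582727] [-0.08400784  0.05460436  0.02574263] 19.93280838944837
```

View pics/w3.png

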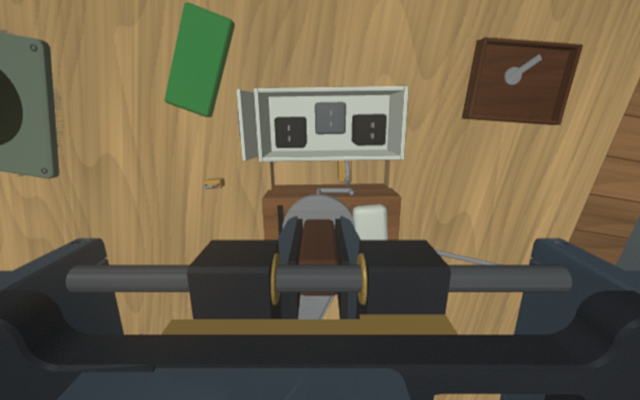

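View pics/d3c.png

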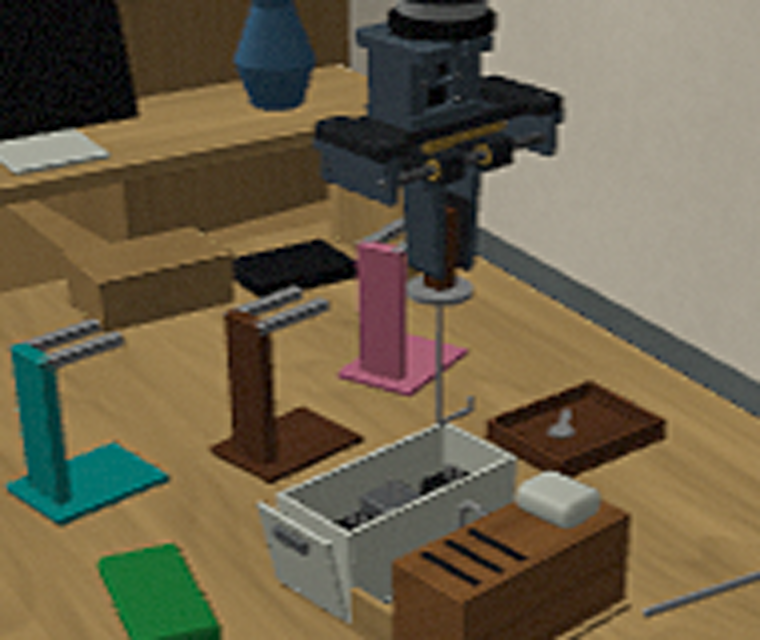

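View pics/c3c.png

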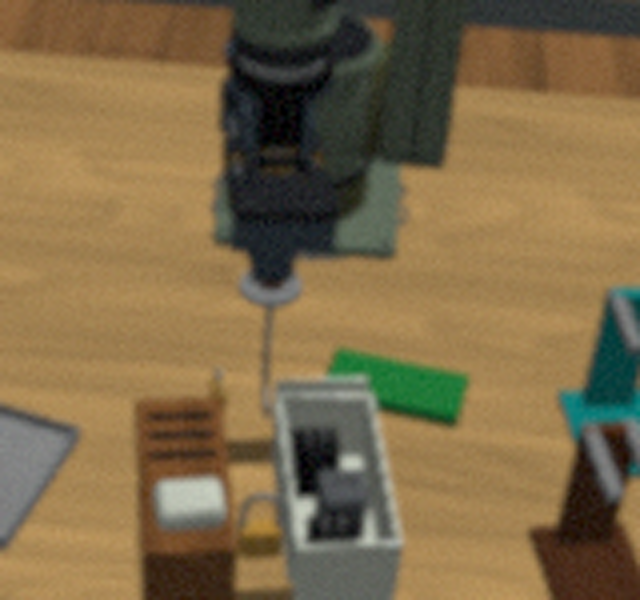

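```bash
python3 - <<'E'
from h import *
crop('w3',240,130,420,230,4.4,'w3c')
E
```

```text
(no output)
```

View pics/w3c.png

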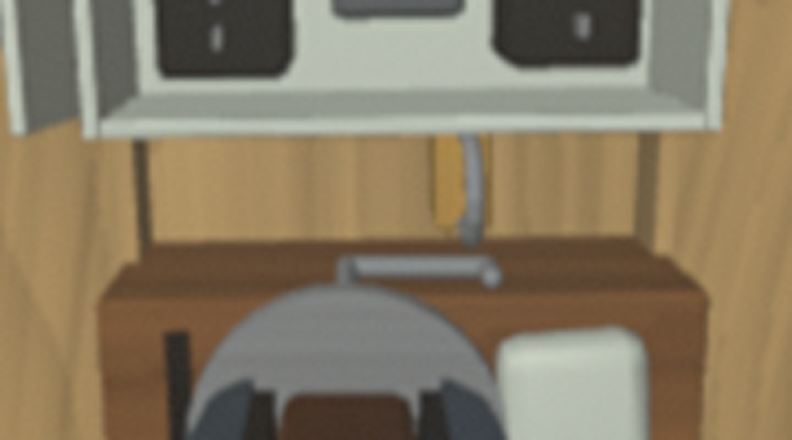

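```bash
python3 - <<'E'
from h import *
C=lambda u,v,z:onz('w3',u/4.4+240,v/4.4+130,z)
print('bend',C(345,268,170),'tip',C(492,272,176))
print('bin edge',C(100,135,88),C(705,128,88),'box edge',C(150,243,88),C(640,238,88))
print('bin in line',C(400,132,88),'box',C(400,240,88))
print('lips',C(143,190,38),C(648,190,38))
print('shackle',C(472,235,60),C(472,190,78), 'body mid',C(462,180,38))
S=lambda u,v:('c3',u/4+270,v/4+90)
D=lambda u,v:('d3',u/4+200,v/4+80)
print('rodbend',tri(S(267,408),D(440,421)),'flange',tri(S(270,285),D(440,288)))
print('tip side', D(471,402), onz(*D(471,402),182))
print('shackle top outer', tri(S(260,497),D(470,503)))
for z in (76,80): print(onz(*S(260,497),z),onz(*D(470,503),z))
print('body top front corners', onz(*S(240,527),38),onz(*S(279,527),38),onz(*S(240,550),4))
print('wall c3', onz(*S(222,400),88),onz(*S(235,548),88),onz(*S(278,388),88),onz(*S(290,548),88))
E
```

```text
bend [520.3 -10.8 170. ] tip [554.7  -4.4 176. ]
bin edge [444.5  -2.8  88. ] [622.8  29.3  88. ] box edge [463.4 -33.2  88. ] [611.2  -6.8  88. ]
bin in line [533.  13.  88.] box [538.9 -19.6  88. ]
lips [452.9 -27.8  38. ] [623.6   0.9  38. ]
shackle [564.2 -20.1  60. ] [558.9  -2.4  78. ] body mid [560.1  -6.3  38. ]
rodbend [530.5  -4.5 162. ] flange [521.  -11.6 283.4]
tip side ('d3', 317.75, 180.5) [547.7 -18.1 182. ]
shackle top outer [558.4  -5.5  79.5]
[556.6  -6.8  76. ] [561.6   1.5  76. ]
[560.4  -6.6  80. ] [557.7  -4.1  80. ]
body top front corners [559.6 -22.9  38. ] [554.9  11.6  38. ] [556.6 -22.1   4. ]
wall c3 [449.8 -52.6  88. ] [629.6 -21.4  88. ] [426.4  -2.8  88. ] [623.4  24.4  88. ]
```

```bash
python3 - <<'E'
from h import *
crop('c3',310,170,390,240,10,'c3d'); crop('d3',290,190,360,240,11,'d3d')
E
```

```text
(no output)
```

View pics/c3d.png

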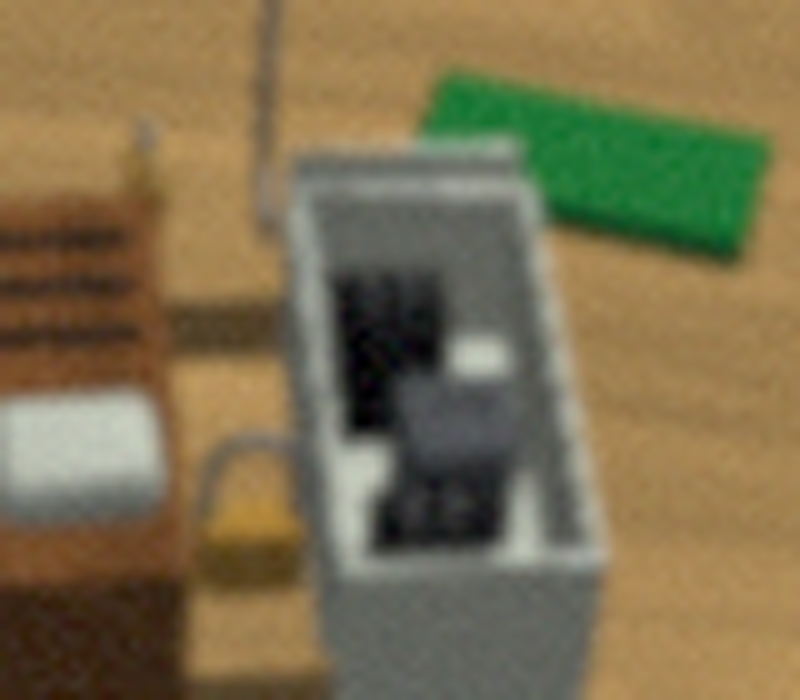

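View pics/d3d.png

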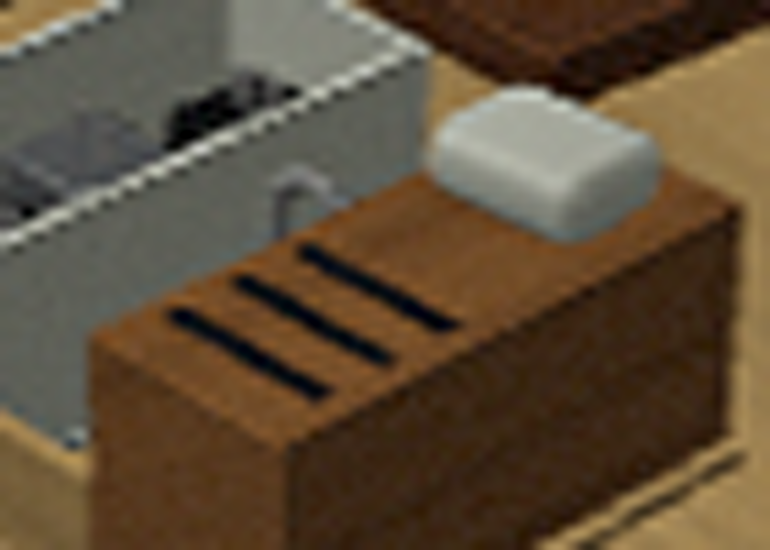

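>>> drive_tool(
  motion=[
    [[-0.006,-0.002,-0.01],[0,0,0.009]],
    [[-0.0055,-0.0013,-0.02],[0,0,0]],
    [[0,0,-0.025],[0,0,0]],
    [[0,0,-0.02],[0,0,0]],
    [[0,0,-0.015],[0,0,0]],
    [[0,0,-0.012],[0,0,0]],
    [[0,0,-0.01],[0,0,0]],
    [[0,0,-0.008],[0,0,0]],
    [[0,0,0],[0,0,0]],
    [[0,0,0],[0,0,0]],
  ],
)

```text
time_s: 7.12
ee_pos: [508.2, -16.3, 180.1]
ee_rot: [-180.0, -0.0, 10.0]
force: [1.0, 0.9, -1.5]
gripper_width: 20.0
```

```bash
python3 - <<'E'
from h import *
snap('wrist','w4'); crop('w4',220,100,420,240,4,'w4c')
s=env.state(); print(s['time_s'],s['ee_pos'],s['ee_rot'],s['force'],s['torque'],s['gripper_width'])
snap('side','d4'); crop('d4',270,140,370,240,7,'d4c')
snap('scene','c4'); crop('c4',290,150,390,240,8,'c4c')
for f in('c4','d4'):
  print(f,'shaft@170',proj(f,[508,-15.3,160]),'bend',proj(f,[508,-15.3,50]),'tip',proj(f,[508+33.5,-15.3+6,62]))
E
```

```text
7.1667 [508.49861196 -16.29958917 180.52171533] [ 1.79987130e+02 -6.73995761e-02  1.00334674e+01] [-0.0538205  -0.31469791 -1.2302539 ] [-0.05418044  0.0243553   0.02945733] 19.56356132675255
c4 shaft@170 [334.9 187.1] bend [333.6 209.4] tip [334.5 213.8]
d4 shaft@170 [306.6 189.6] bend [306.6 219.4] tip [314.2 212.5]
```

View pics/w4c.png

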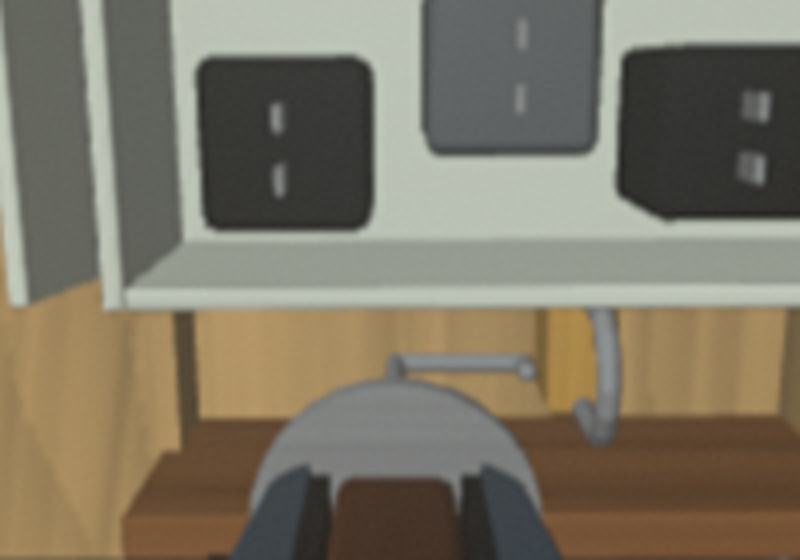

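View pics/d4c.png

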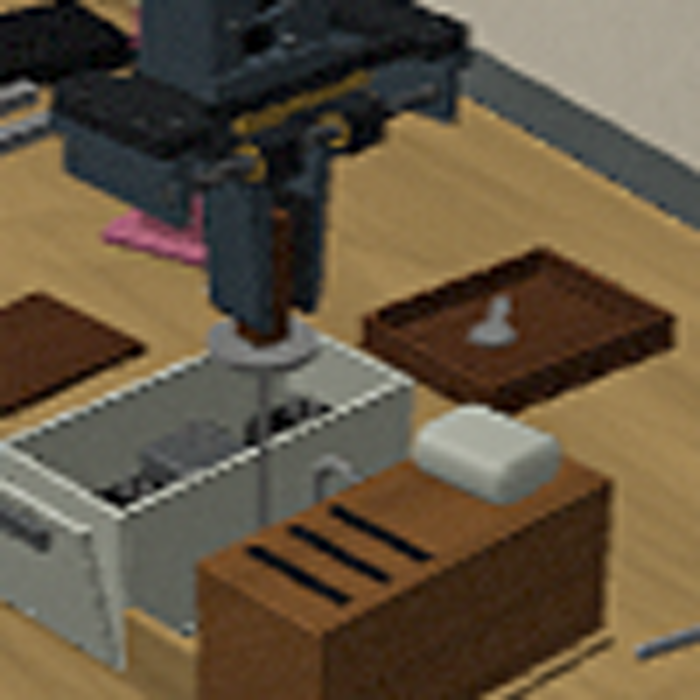

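View pics/c4c.png

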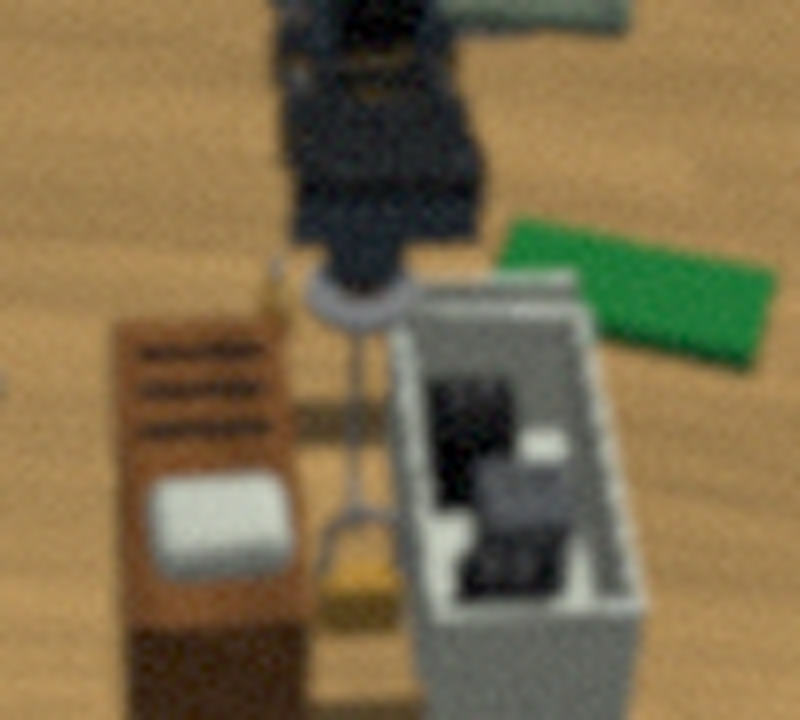

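```bash
python3 - <<'E'
from h import *
C=lambda u,v,z:onz('w4',u/4+220,v/4+100,z)
print('bend',C(396,365,50),'tip',C(526,369,62))
print('apex?',C(613,350,76)); print('near leg at body',C(580,405,38),'corner arc',C(605,440,60),'far body',C(555,412,38),)
E
```

```text
bend [509.6 -15.2  50. ] tip [542.1  -7.4  62. ]
apex? [559.7   4.1  76. ]
near leg at body [563.  -20.6  38. ] corner arc [566.8 -23.2  60. ] far body [556.5 -23.8  38. ]
```

>>> drive_tool(
  motion=[
    [[0.003,0.0006,0],[0,0,0]],
    [[0.005,0.001,0],[0,0,0]],
    [[0.006,0.0012,0],[0,0,0]],
    [[0.006,0.0012,0],[0,0,0]],
    [[0.006,0.0012,0],[0,0,0]],
    [[0.005,0.001,0],[0,0,0]],
    [[0.0035,0.0008,0],[0,0,0]],
    [[0,0,0],[0,0,0]],
    [[0,0,0],[0,0,0]],
    [[0,0,0],[0,0,0]],
  ],
)

```text
time_s: 8.1
ee_pos: [542.2, -9.4, 179.9]
ee_rot: [-180.0, 0.0, 10.0]
force: [1.3, -0.2, -0.8]
gripper_width: 19.8
```

```bash
python3 - <<'E'
from h import *
snap('wrist','w5'); crop('w5',220,100,420,240,4,'w5c')
s=env.state(); print(s['time_s'],s['ee_pos'],s['ee_rot'],s['force'],s['torque'],s['gripper_width'])
snap('scene','c5'); crop('c5',290,150,390,240,8,'c5c')
E
```

```text
8.15 [542.18655015  -9.37460742 179.92534987] [-1.79996457e+02  1.81535756e-02  1.00239096e+01] [ 0.22657636 -0.33857399 -0.6796548 ] [-0.0585065  -0.02811216 -0.0068727 ] 19.769100208010183
```

View pics/w5c.png

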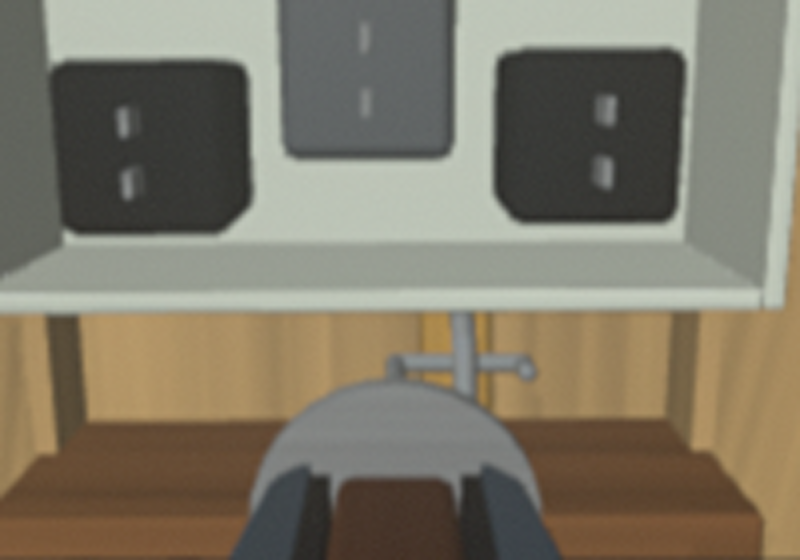

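View pics/c5c.png

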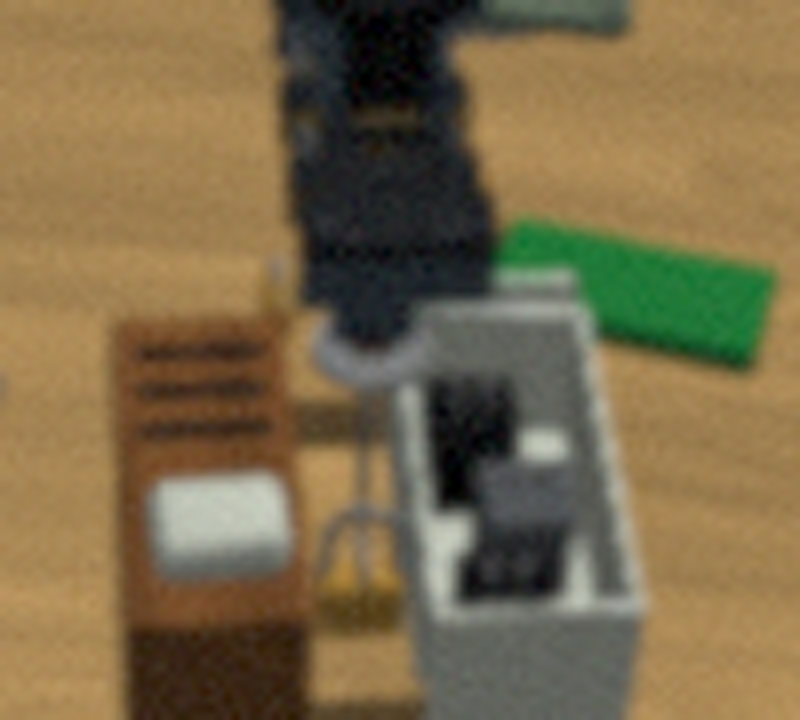

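>>> drive_tool(
  motion=[
    [[0,0,0.005],[0,0,0]],
    [[0,0,0.007],[0,0,0]],
    [[0,0,0.005],[0,0,0]],
    [[0,0,0.003],[0,0,0]],
    [[0,0,0.003],[0,0,0]],
    [[0,0,0.004],[0,0,0]],
    [[0,0,0.006],[0,0,0]],
    [[0,0,0.008],[0,0,0]],
    [[0,0,0.01],[0,0,0]],
    [[0,0,0.012],[0,0,0]],
  ],
)

```text
time_s: 9.03
ee_pos: [542.2, -9.4, 243.6]
ee_rot: [-180.0, 0.0, 10.0]
force: [0.1, -0.1, -2.8]
gripper_width: 19.9
```

>>> drive_tool(
  motion=[
    [[0,0,0.014],[0,0,0]],
    [[0,0,0.014],[0,0,0]],
    [[0,0,0.014],[0,0,0]],
    [[0,0,0.014],[0,0,0]],
    [[0,0,0.014],[0,0,0]],
    [[0,0,0.012],[0,0,0]],
    [[0,0,0.01],[0,0,0]],
    [[0,0,0.006],[0,0,0]],
    [[0,0,0.004],[0,0,0]],
    [[0,0,0],[0,0,0]],
  ],
)

```text
time_s: 9.87
ee_pos: [542.7, -9.4, 345.7]
ee_rot: [180.0, -0.1, 10.0]
force: [-0.1, 0.8, -2.4]
gripper_width: 19.7
```

```bash
python3 - <<'E'
from h import *
snap('side','d6'); crop('d6',270,70,370,240,4,'d6c')
s=env.state(); print(s['time_s'],s['ee_pos'],s['ee_rot'],s['force'],s['torque'],s['gripper_width'])
snap('scene','c6'); crop('c6',290,90,390,240,4,'c6c')
cv2.imwrite('pics/m6.png',np.hstack([cv2.imread('pics/d6c.png')[:600],cv2.imread('pics/c6c.png')[:600]][:2]) )
E
```

```text
9.9167 [542.44819173  -9.35008279 344.98233335] [ 1.79998819e+02 -1.78282261e-03  1.00272730e+01] [ 0.14351027  0.71765558 -2.39526751] [-0.08853357  0.08191138 -0.01014492] 19.917406344264535
```

View pics/m6.png

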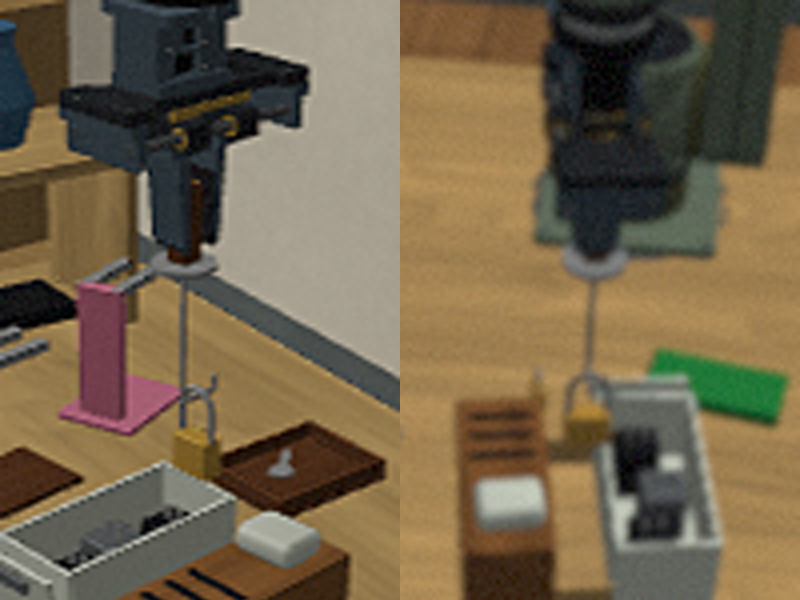

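>>> drive_tool(
  motion=[
    [[-0.0005,-0.0019,0],[0,0,0]],
    [[-0.0009,-0.0039,0],[0,0,0]],
    [[-0.0014,-0.0058,0],[0,0,0]],
    [[-0.0018,-0.0078,0],[0,0,0]],
    [[-0.0023,-0.0097,0],[0,0,0]],
    [[-0.0027,-0.0117,0],[0,0,0]],
    [[-0.0032,-0.0136,0],[0,0,0]],
    [[-0.0037,-0.0155,0],[0,0,0]],
    [[-0.0041,-0.0175,0],[0,0,0]],
    [[-0.0046,-0.0194,0],[0,0,0]],
  ],
)

```text
time_s: 10.8
ee_pos: [516.7, -117.7, 345.1]
ee_rot: [180.0, -0.0, 10.0]
force: [0.3, 0.3, -2.7]
gripper_width: 19.9
```

>>> drive_tool(
  motion=[
    [[-0.0046,-0.0194,0],[0,0,0]],
    [[-0.0046,-0.0194,0],[0,0,0]],
    [[-0.0046,-0.0194,0],[0,0,0]],
    [[-0.0046,-0.0194,0],[0,0,0]],
    [[-0.0041,-0.0175,0],[0,0,0]],
    [[-0.0037,-0.0155,0],[0,0,0]],
    [[-0.0032,-0.0136,0],[0,0,0]],
    [[-0.0027,-0.0117,0],[0,0,0]],
    [[-0.0023,-0.0097,0],[0,0,0]],
    [[-0.0018,-0.0078,0],[0,0,0]],
  ],
)

```text
time_s: 11.63
ee_pos: [480.5, -270.9, 345.0]
ee_rot: [180.0, -0.0, 10.0]
force: [-1.2, 0.3, -2.9]
gripper_width: 19.7
```

>>> drive_tool(
  motion=[
    [[-0.0014,-0.0058,-0.002],[0,0,0]],
    [[-0.0009,-0.0039,-0.005],[0,0,0]],
    [[-0.0005,-0.0019,-0.008],[0,0,0]],
    [[0,0,-0.008],[0,0,0]],
    [[0,0,-0.008],[0,0,0]],
    [[0,0,-0.007],[0,0,0]],
    [[0,0,-0.005],[0,0,0]],
    [[0,0,-0.002],[0,0,0]],
    [[0,0,0],[0,0,0]],
    [[0,0,0],[0,0,0]],
  ],
)

```text
time_s: 12.47
ee_pos: [478.5, -281.1, 300.2]
ee_rot: [180.0, -0.0, 10.0]
force: [-0.3, 0.2, -2.8]
gripper_width: 19.9
```

```bash
python3 - <<'E'
from h import *
snap('wrist','w7')
s=env.state(); print(s['time_s'],s['ee_pos'],s['ee_rot'],s['force'],s['torque'],s['gripper_width'])
snap('side','d7');snap('scene','c7')
crop('d7',300,130,440,330,4,'d7c')
crop('c7',200,90,310,240,5,'c7c')
E
```

```text
12.5167 [ 478.53653906 -281.17908725  300.39549511] [ 1.79966760e+02 -4.48315117e-02  1.00371490e+01] [ 0.31622813 -0.02092045 -2.8213462 ] [-0.11621922  0.01558357 -0.05182904] 19.707394001657683
```

View pics/w7.png

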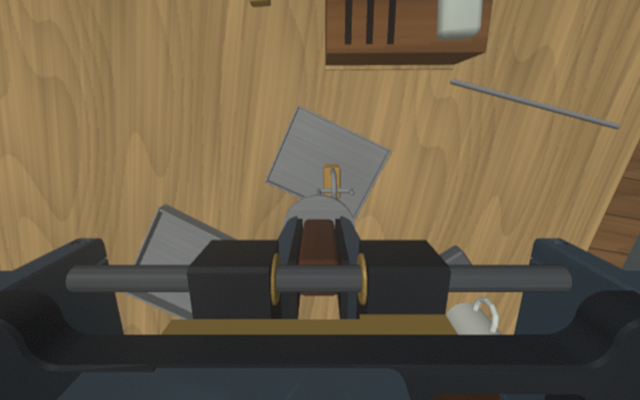

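View pics/d7.png

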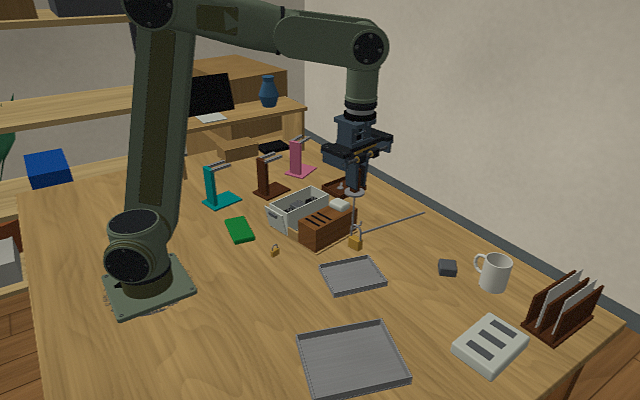

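View pics/c7c.png

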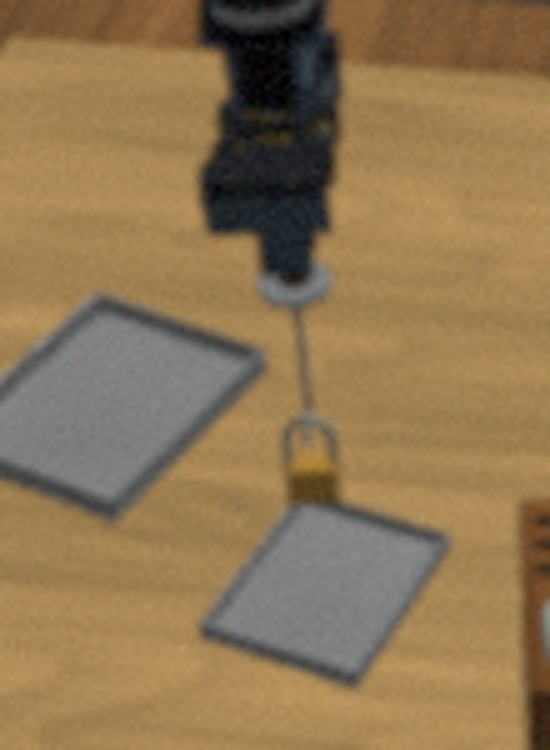

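```bash
python3 - <<'E'
from h import *
for a in [(299,107),(389,151),(267,182)]: print(onz('w7',*a,18))
print((onz('w7',389,151,18)+onz('w7',267,182,18))/2)
E
```

```text
[ 435.3 -196.    18. ]
[ 582.5 -235.9   18. ]
[ 402.9 -317.3   18. ]
[ 492.7 -276.6   18. ]
```

>>> drive_tool(
  motion=[
    [[0,0,-0.004],[0,0,0]],
    [[0,0,-0.008],[0,0,0]],
    [[0,0,-0.012],[0,0,0]],
    [[0,0,-0.014],[0,0,0]],
    [[0,0,-0.014],[0,0,0]],
    [[0,0,-0.014],[0,0,0]],
    [[0,0,-0.01],[0,0,0]],
    [[0,0,-0.006],[0,0,0]],
    [[0,0,-0.004],[0,0,0]],
    [[0,0,-0.002],[0,0,0]],
  ],
)

```text
time_s: 13.45
ee_pos: [478.3, -281.1, 211.6]
ee_rot: [-180.0, 0.0, 10.0]
force: [-0.0, -0.8, -3.2]
gripper_width: 20.1
```

>>> drive_tool(
  motion=[
    [[0,0,-0.0015],[0,0,0]],
    [[0,0,-0.0015],[0,0,0]],
    [[0,0,-0.0015],[0,0,0]],
    [[0,0,-0.0015],[0,0,0]],
    [[0,0,-0.0015],[0,0,0]],
    [[0,0,-0.0015],[0,0,0]],
    [[0,0,-0.0015],[0,0,0]],
    [[0,0,-0.0015],[0,0,0]],
    [[0,0,-0.0015],[0,0,0]],
    [[0,0,-0.0015],[0,0,0]],
  ],
)

```text
time_s: 14.28
ee_pos: [478.5, -281.3, 197.1]
ee_rot: [180.0, -0.0, 10.0]
force: [-0.6, 0.8, -0.9]
gripper_width: 19.6
```

>>> drive_tool(
  motion=[
    [[0,0,-0.0015],[0,0,0]],
    [[0,0,-0.0015],[0,0,0]],
    [[0,0,-0.0015],[0,0,0]],
    [[0,0,-0.0015],[0,0,0]],
    [[0,0,0],[0,0,0]],
    [[0,0,0],[0,0,0]],
    [[0,0,0],[0,0,0]],
    [[0,0,0],[0,0,0]],
    [[0,0,0],[0,0,0]],
    [[0,0,0],[0,0,0]],
  ],
)

```text
time_s: 15.12
ee_pos: [478.3, -281.2, 191.1]
ee_rot: [180.0, -0.0, 10.0]
force: [-0.3, 0.2, -0.9]
gripper_width: 19.9
```

```bash
python3 - <<'E'
from h import *
s=env.state(); print(s['time_s'],s['ee_pos'],s['ee_rot'],s['force'],s['torque'],s['gripper_width'])
snap('wrist','w8');snap('side','d8');snap('scene','c8')
crop('d8',310,190,400,310,6,'d8c')
crop('c8',220,120,310,240,6,'c8c')
crop('w8',220,80,420,240,4,'w8c')
cv2.imwrite('pics/m8.png',cv2.resize(np.hstack([cv2.imread('pics/d8c.png'),cv2.imread('pics/c8c.png')]),(800,533)))
E
```

```text
15.1167 [ 478.3124903  -281.17931932  191.06339626] [ 1.79994325e+02 -1.22712992e-02  1.00228440e+01] [-0.34765692  0.24866712 -0.87291881] [-0.09386918  0.0583336   0.0428629 ] 19.914533810791326
```

View pics/w8c.png

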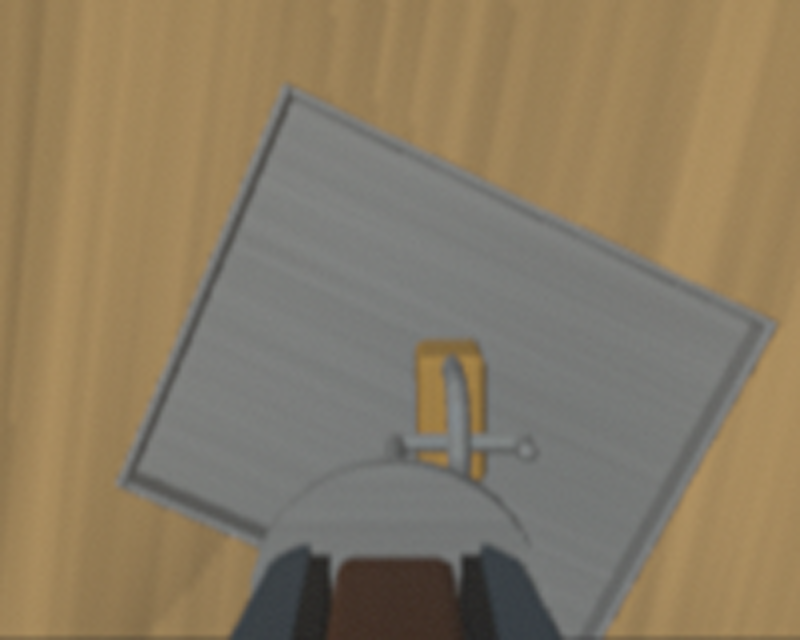

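View pics/m8.png

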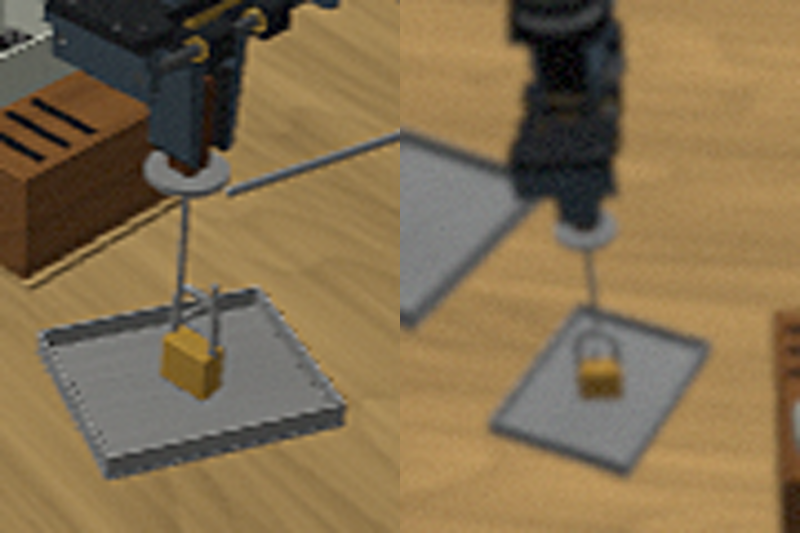

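>>> drive_tool(
  motion=[
    [[0,0,-0.002],[0,0,0]],
    [[0,0,-0.003],[0,0,0]],
    [[0,0,-0.003],[0,0,0]],
    [[0,0,-0.002],[0,0,0]],
    [[0,0,0],[0,0,0]],
    [[0,0,0],[0,0,0]],
    [[0,0,0],[0,0,0]],
    [[-0.002,-0.0004,0],[0,0,0]],
    [[-0.003,-0.0005,0],[0,0,0]],
    [[-0.004,-0.0007,0],[0,0,0]],
  ],
)

```text
time_s: 16.1
ee_pos: [469.1, -282.8, 181.0]
ee_rot: [180.0, -0.0, 10.0]
force: [0.8, -0.5, -1.0]
gripper_width: 19.8
```

>>> drive_tool(
  motion=[
    [[-0.005,-0.0009,0],[0,0,0]],
    [[-0.005,-0.0009,0],[0,0,0]],
    [[-0.005,-0.0009,0],[0,0,0]],
    [[-0.005,-0.0009,0],[0,0,0]],
    [[-0.005,-0.0009,0],[0,0,0]],
    [[-0.005,-0.0009,0],[0,0,0]],
    [[-0.005,-0.0009,0],[0,0,0]],
    [[-0.003,-0.0005,0],[0,0,0]],
    [[0,0,0],[0,0,0]],
    [[0,0,0],[0,0,0]],
  ],
)

```text
time_s: 16.93
ee_pos: [431.3, -289.6, 181.1]
ee_rot: [180.0, -0.0, 10.0]
force: [0.1, 0.3, -1.3]
gripper_width: 20.0
```

```bash
python3 - <<'E'
from h import *
s=env.state(); print(s['time_s'],s['ee_pos'],s['ee_rot'],s['force'],s['torque'],s['gripper_width'])
snap('wrist','w9');snap('side','d9')
crop('d9',310,190,400,310,5,'d9c')
crop('w9',220,80,420,240,3,'w9c')
a=cv2.imread('pics/d9c.png');b=cv2.imread('pics/w9c.png');cv2.imwrite('pics/m9.png',cv2.resize(np.hstack([a[:480],b]),(800,366)))
E
```

```text
16.9333 [ 431.25220478 -289.63403468  181.06139078] [ 1.79992611e+02 -2.27932058e-02  1.00076114e+01] [ 0.09117182  0.30475167 -1.28588438] [-0.08396498  0.06834641 -0.01154377] 20.00977293074927
```

View pics/m9.png

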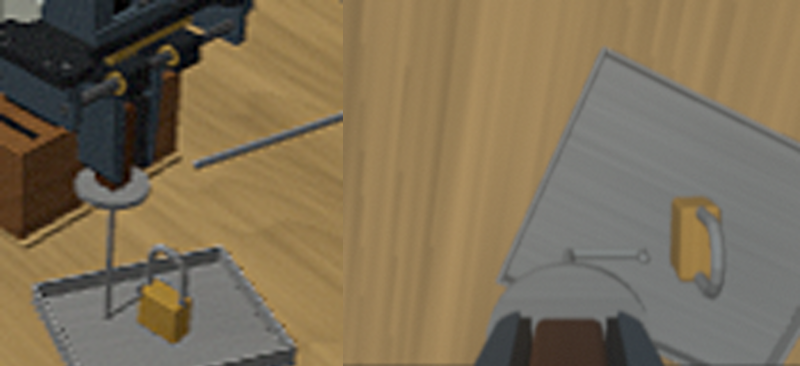

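>>> drive_tool(
  motion=[
    [[0,0,0.01],[0,0,0]],
    [[0,0,0.025],[0,0,0]],
    [[0,0,0.035],[0,0,0]],
    [[0,0,0.035],[0,0,0]],
    [[0,0,0.02],[0,0,0]],
    [[0.002,0.01,0],[0,0,0]],
    [[0.004,0.02,0],[0,0,0]],
    [[0.006,0.03,0],[0,0,0]],
    [[0.007,0.035,0],[0,0,0]],
    [[0.007,0.035,0],[0,0,0]],
  ],
)

```text
time_s: 17.87
ee_pos: [456.9, -157.8, 305.3]
ee_rot: [-179.9, 0.1, 10.0]
force: [0.9, -0.3, -0.6]
gripper_width: 20.0
```

>>> drive_tool(
  motion=[
    [[0.007,0.035,0],[0,0,0.0045]],
    [[0.007,0.035,0],[0,0,0.0045]],
    [[0.007,0.035,0],[0,0,0.0045]],
    [[0.007,0.035,0],[0,0,0.0045]],
    [[0.007,0.035,0],[0,0,0.0045]],
    [[0.007,0.035,0],[0,0,0.0045]],
    [[0.007,0.035,0],[0,0,0.0045]],
    [[0.007,0.035,0],[0,0,0.0045]],
    [[0.007,0.035,0],[0,0,0.0045]],
    [[0.007,0.035,0],[0,0,0.0045]],
  ],
)

```text
time_s: 18.7
ee_pos: [526.5, 192.7, 305.2]
ee_rot: [180.0, 0.1, 12.7]
force: [0.4, 0.1, -0.5]
gripper_width: 19.9
```

>>> drive_tool(
  motion=[
    [[0.007,0.035,0],[0,0,0]],
    [[0.006,0.03,0],[0,0,0]],
    [[0.004,0.02,0],[0,0,0]],
    [[0.0026,0.012,0],[0,0,0]],
    [[0.0016,0.006,0],[0,0,0]],
    [[0.001,0.0036,0],[0,0,0]],
    [[0,0,0],[0,0,0]],
    [[0,0,0],[0,0,0]],
    [[0,0,0],[0,0,0]],
    [[0,0,0],[0,0,0]],
  ],
)

```text
time_s: 19.53
ee_pos: [549.5, 296.0, 306.4]
ee_rot: [180.0, -0.0, 12.5]
force: [-0.1, 0.2, -1.5]
gripper_width: 20.1
```

```bash
python3 - <<'E'
from h import *
s=env.state(); print(s['time_s'],s['ee_pos'],s['ee_rot'],s['force'],s['torque'],s['gripper_width'])
snap('wrist','w10');snap('side','d10')
crop('d10',200,60,330,220,4.5,'d10c')
crop('w10',220,100,420,240,4,'w10c')
E
```

```text
19.5333 [549.51904318 295.99874399 306.38696292] [ 1.79990964e+02 -2.69096621e-02  1.25305312e+01] [-0.1255709   0.18591831 -1.47192055] [-0.12046213  0.04051824 -0.02248677] 20.07071897991143
```

View pics/w10c.png

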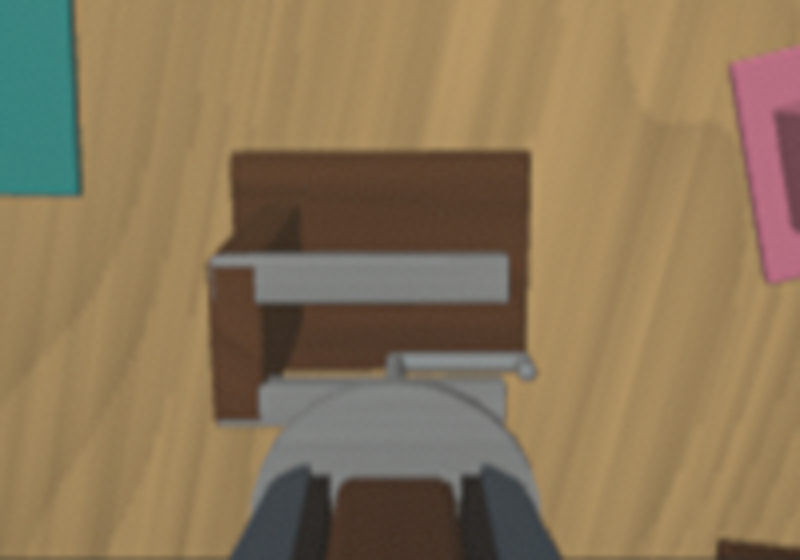

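View pics/d10.png

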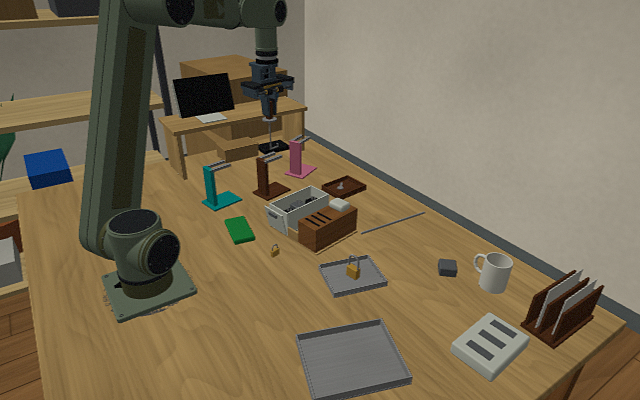

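```bash
python3 - <<'E'
from h import *
C=lambda u,v,z:onz('w10',u/4+220,v/4+100,z)
print('slot end',(C(508,302,150)+C(505,380,150))/2,'bend',C(396,364,176),'tip',C(527,368,182), 'slot root',(C(260,304,150)+C(262,380,150))/2)
E
```

```text
slot end [582.15 304.4  150.  ] bend [551.  297.3 176. ] tip [584.4 305.1 182. ] slot root [513.  288.8 150. ]
```

>>> drive_tool(
  motion=[
    [[0,0.0005,-0.008],[0,0,0]],
    [[0,0,-0.015],[0,0,0]],
    [[0,0,-0.02],[0,0,0]],
    [[0,0,-0.02],[0,0,0]],
    [[0,0,-0.02],[0,0,0]],
    [[0,0,-0.018],[0,0,0]],
    [[0,0,-0.013],[0,0,0]],
    [[0,0,-0.008],[0,0,0]],
    [[0,0,-0.004],[0,0,0]],
    [[0,0,-0.002],[0,0,0]],
  ],
)

```text
time_s: 20.47
ee_pos: [549.4, 297.4, 177.5]
ee_rot: [180.0, 0.0, 12.6]
force: [0.3, 0.1, -0.4]
gripper_width: 20.1
```

>>> drive_tool(
  motion=[
    [[0,0,-0.0015],[0,0,0]],
    [[0,0,-0.0015],[0,0,0]],
    [[0,0,-0.0015],[0,0,0]],
    [[0,0,-0.0015],[0,0,0]],
    [[0,0,-0.001],[0,0,0]],
    [[0,0,-0.001],[0,0,0]],
    [[0,0,0],[0,0,0]],
    [[0,0,0],[0,0,0]],
    [[0,0,0],[0,0,0]],
    [[0,0,0],[0,0,0]],
  ],
)

```text
time_s: 21.3
ee_pos: [549.5, 297.6, 170.0]
ee_rot: [180.0, -0.0, 12.6]
force: [-0.1, -0.3, -1.0]
gripper_width: 19.8
```

```bash
python3 - <<'E'
from h import *
s=env.state(); print(s['time_s'],s['ee_pos'],s['ee_rot'],s['force'],s['torque'],s['gripper_width'])
snap('wrist','w11');snap('side','d11')
crop('d11',230,100,320,220,5,'d11c')
crop('w11',220,100,420,240,4,'w11c')
E
```

```text
21.3 [549.48525555 297.55048442 170.0110853 ] [ 1.79999423e+02 -5.83325891e-03  1.26043118e+01] [-0.09524896 -0.26787184 -1.02906151] [-0.07961815  0.03844627 -0.02497915] 19.801119889610767
```

View pics/w11c.png

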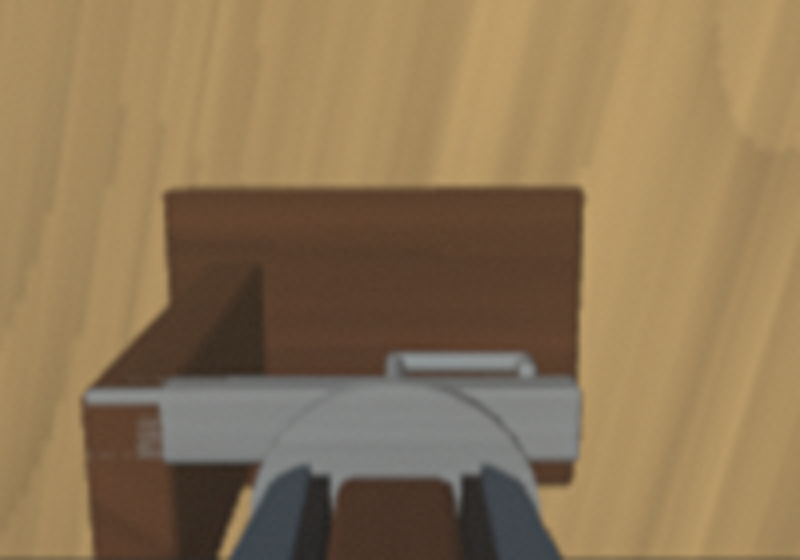

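View pics/d11c.png

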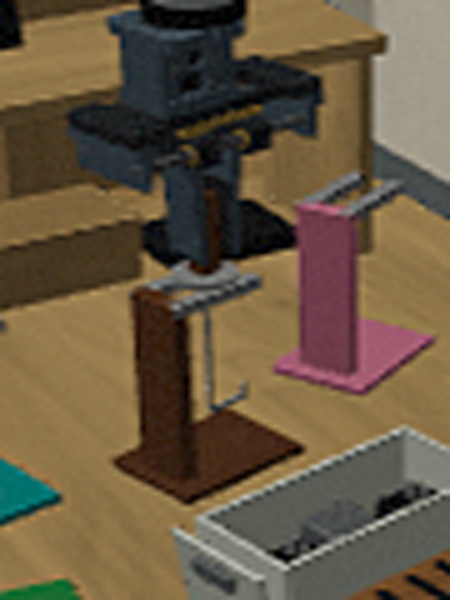

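>>> drive_tool(
  motion=[
    [[0,0,-0.0005],[0,0,0]],
    [[0,0,-0.0005],[0,0,0]],
    [[0,0,0],[0,0,0]],
    [[0,0,0],[0,0,0]],
    [[0,0,0],[0,0,0]],
    [[0,0,0],[0,0,0]],
    [[0,0,0],[0,0,0]],
    [[0,0,0],[0,0,0]],
    [[0,0,0],[0,0,0]],
    [[0,0,0],[0,0,0]],
  ],
)

```text
time_s: 22.23
ee_pos: [549.5, 297.6, 170.0]
ee_rot: [-180.0, -0.1, 12.6]
force: [-1.8, -0.9, 5.9]
gripper_width: 20.1
```

>>> drive_tool(
  motion=[
    [[0,0,0.0007],[0,0,0]],
    [[0,0,0],[0,0,0]],
    [[0,0,0],[0,0,0]],
    [[0,0,0],[0,0,0]],
    [[0,0,0],[0,0,0]],
    [[0,0,0],[0,0,0]],
    [[0,0,0],[0,0,0]],
    [[0,0,0],[0,0,0]],
    [[0,0,0],[0,0,0]],
    [[0,0,0],[0,0,0]],
  ],
)

```text
time_s: 23.07
ee_pos: [549.6, 297.6, 169.9]
ee_rot: [-180.0, -0.0, 12.6]
force: [-1.1, -1.0, 5.6]
gripper_width: 19.8
```

>>> drive_tool(
  motion=[
    [[0,0,0],[0,0,0]],
    [[0,0,0],[0,0,0]],
    [[0,0,0],[0,0,0]],
    [[0,0,0],[0,0,0]],
    [[0,0,0],[0,0,0]],
    [[0,0,0],[0,0,0]],
    [[0,0,0],[0,0,0]],
    [[0,0,0],[0,0,0]],
    [[0,0,0],[0,0,0]],
    [[0,0,0],[0,0,0]],
  ],
  claw=1,
)

```text
time_s: 23.9
ee_pos: [549.5, 297.6, 169.7]
ee_rot: [-180.0, -0.0, 12.6]
force: [-0.0, 1.3, -0.1]
gripper_width: 83.8
```

>>> drive_tool(
  motion=[
    [[0,0,0],[0,0,0]],
    [[0,0,0],[0,0,0]],
    [[0,0,0.005],[0,0,0]],
    [[0,0,0.01],[0,0,0]],
    [[0,0,0.02],[0,0,0]],
    [[0,0,0.03],[0,0,0]],
    [[0,0,0.03],[0,0,0]],
    [[0,0,0.03],[0,0,0]],
    [[0,0,0.01],[0,0,0]],
    [[0,0,0],[0,0,0]],
  ],
)

```text
time_s: 24.73
ee_pos: [550.7, 298.2, 308.9]
ee_rot: [-179.9, -0.4, 12.6]
force: [-0.5, -0.0, 0.8]
gripper_width: 91.3
```

```bash
python3 - <<'E'
from h import *
s=env.state(); print(s['time_s'],s['ee_pos'],s['ee_rot'],s['force'],s['torque'],s['gripper_width'])
snap('wrist','w12');snap('side','d12');snap('scene','c12')
crop('d12',200,120,400,300,4,'d12c');crop('w12',220,100,420,260,4,'w12c')
E
```

```text
24.7333 [550.72291354 298.21762194 308.92066934] [-179.88218462   -0.4470443    12.6065488 ] [-0.47984801 -0.01983937  0.797971  ] [-0.07202888  0.05760202  0.0040944 ] 91.27298049072833
```

View pics/d12c.png

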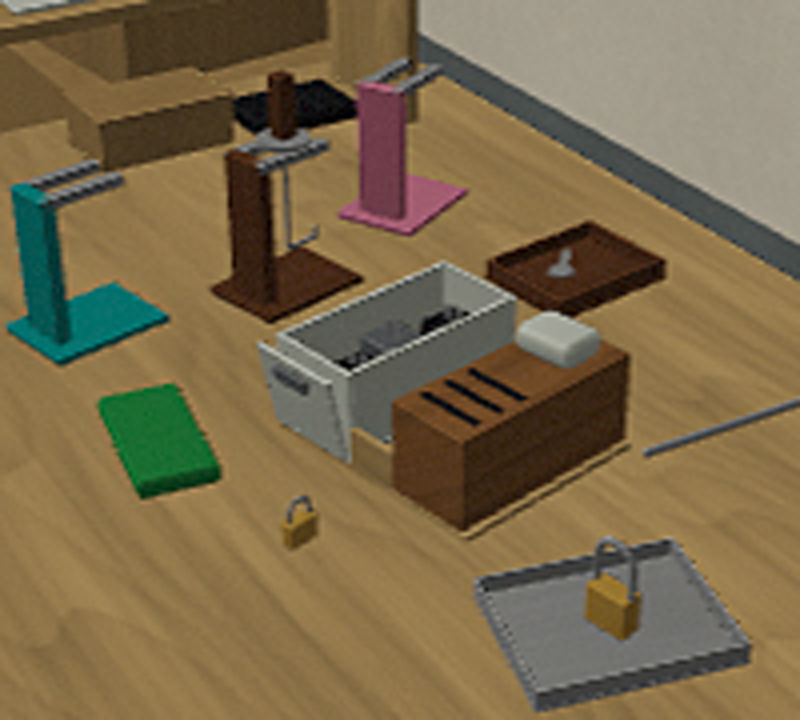

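View pics/w12c.png

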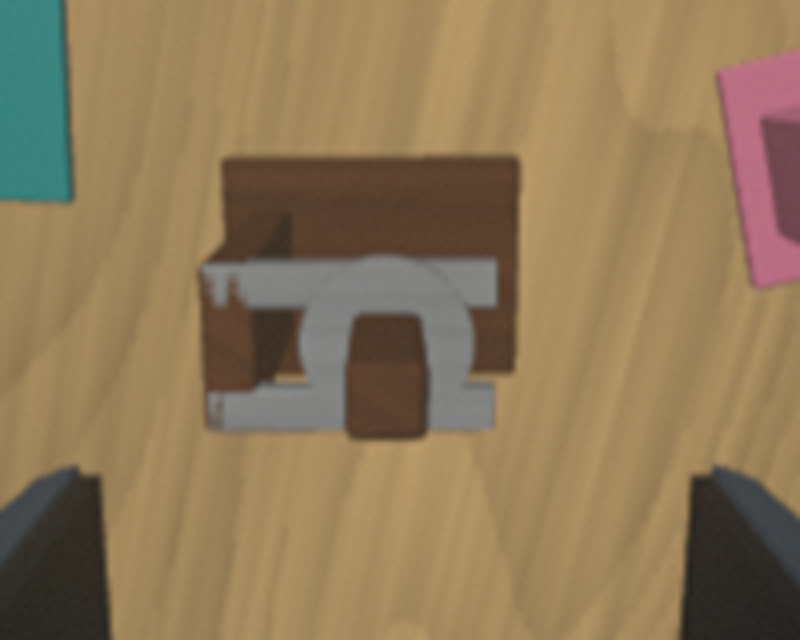

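View pics/c12.png

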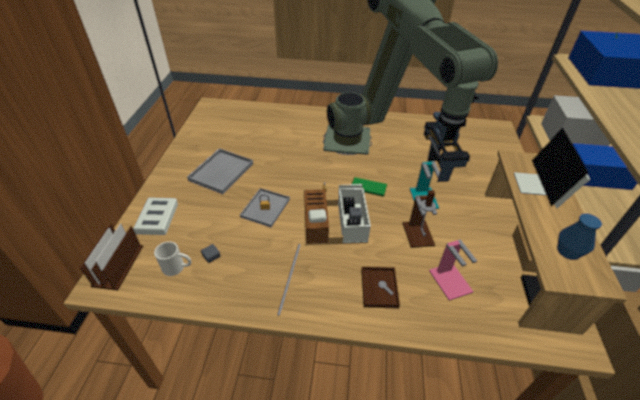

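The side view shows the padlock standing in the smaller steel tray, around crop (612,600). It also shows the rod hanging upright on the brown rest with the flange on the prongs, and the gripper is well clear of everything. Handing in.

```bash
python3 -c "
from workcell import env
print(env.job_done())"
```

```text
the job is handed in; nothing more can be done
None
```

The job is done and handed in, with about 24.9 s of the 64 s used. I took the rod from the brown rest, passed its foot through the padlock's shackle and lifted the padlock out of the gap. I lowered it into the smaller steel tray and drew the hook out. The gripper never touched the padlock. I then hung the rod back on the rest and let go.

**Last checks:**
- **Final pictures:** the padlock stands upright in the tray, and the rod hangs upright with its flange on both prongs and its foot along +x. The open gripper is about 90 mm clear above the handle. Nothing else looks moved.
- **Forces:** every reading was small. The largest was about 6 N, when I pressed the flange onto the prongs before opening.
- **Disagreements:** the scene and side cameras disagreed by up to about 10 mm on the tray position. The wrist view put the centre near their average, and the tray leaves enough room for that. No check failed.

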